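Purge the filter stand, then key its knurled collar home and hold it

ROBOT

A 7-joint arm with a two-finger parallel gripper is mounted at the origin on the work surface. World frame = base frame: x ahead of the robot, y to its left, z up, the work surface at z = 0. Lengths are in m, angles in rad, forces in N, time in s.
With the tool pointing down it reaches from about 0.425 to 0.95 m from the base axis. Payload 4.7 kg.
Tool frame: the origin (TCP) lies between the finger pads; the fingertips stand 25 mm ahead of it and the grasp point (between the pads) lies 6 mm ahead of it; x points along the fingers, z is the direction in which the jaws open and shut, and the axes are right-handed (so a half turn about x gives the same grasp; the last joint's range is limited). The gripper opens to 85 mm and grips with 20 to 120 N. Pads are 22 mm wide; open, the fingers measure 114 mm over their backs; the gripper's body (76 mm by 85 mm) begins 54 mm behind the grasp point. The pads swing forward as they close: fully open they stand 13 mm farther back than shut.
Start: joints at [-1.243, 0.469, -0.049, 1.532, 0.024, 1.141, -0.082], TCP at [0.236, 0.633, 0.229] pointing down, gripper open.
Joint ranges: [-2.59, 2.59], [-0.33, 1.99], [-1.39, 1.29], [0.1, 2.45], [-1.04, 4.18], [0.21, 1.99], [-2.66, 2.66]. Speed limits (rad/s): [2.57, 2.57, 3.14, 3.14, 3.14, 3.14, 3.14].

INTERFACE

Orientations are given as a 3x3 rotation matrix whose columns are the frame's x, y, z axes.
In Python, from rig import * gives the robot as it stands. Calls block until the motion is done:
- movep(position, orientation): joint-space move of the TCP to a pose.
- move_l(position, attitude=None, feed=0.15, until_force=None): straight line of the TCP; attitude=None keeps the orientation; feed is the mean speed in m/s. With until_force (N) it stops when the force on the tool has changed by that much, and returns True; else False.
- move_joints(angles): joint-space move.
- command_gripper(opening, newtons=None): finger opening in m; newtons is the grip in N (None keeps the last); returns when the fingers have stopped.
- sleep(seconds).
- inverse_kinematics(position, orientation): joint angles nearest the present ones, or None.
- sense(): the state.
- camera(name): name is "scene" or "top" or "wrist"; returns (picture, depth): 384x512x3 uint8, red, green, blue; 384x512 float32, m along the optical axis (not along the pixel's ray), 0 where there is no reading.
- camera_params(name): a dict with "K" (3x3 intrinsics, pixels), "dist" ([k1, k2, p1, p2, k3] as OpenCV has them; the pictures are not rectified), "position" and "rotation" of the camera in the world; the wrist camera has in their place "tool_from_camera" (4x4, takes a point from camera to tool coordinates, whose origin is the TCP and whose axes are the tool frame's). Camera axes: x right, y down, z forward; pixel columns grow to the right and rows downward; lengths in m; the calibration is good to about 2 mm. A picture is of the moment at which its call begins: read the wrist's pose just before it. camera_params takes no time and is no camera call.
A pose or a line that the arm cannot do raises Unreachable and nothing moves.
- finish_job(): hands the job in, once; it reports no verdict.
The state is a dict: "time_s": time; "joint_pos": joint angles; "qd": joint speeds; "joint_efforts": joint torques, N m; "position": TCP position; "tcp_rot": TCP orientation; "wrist_force": force on the tool from outside, world axes, zero at the start; "ft_torque": the same for the moment, N m; "finger_gap": finger opening in m.
Only numpy, scipy, OpenCV 4.12 (cv2) and the standard library are available. Lean on these libraries where they do the work, as an engineer would, in place of code of your own. Each camera call takes 0.05 s, during which the arm holds its last target.

TASK

Get the sample-filter stand ready: first pull its sprung pump handle down through the full stroke and ease it slowly back up to the top, staying with it so that it never springs up by itself. Then grip the knurled collar that sits on the filter post, turn it clockwise (seen from above, less than a quarter turn) until the keyway hidden inside it comes over the post's cross pin, push it down fully home on the post's shoulder against the spring and keep it there: finish while still holding it pushed home, without letting go. Leave the tube rack, the bottle and the test cassette where they are.

Things in the scene. Friction and masses are not known exactly. Their poses are not given: they have to be found in the camera images.
- stand: The filter stand, fixed on the table: a white base plate 220 mm (its x) by 380 mm (its y), 20 mm thick, origin at the centre of its underside, z up. On it, at (-30, -100), the filter post with the collar; at (100, 70), the pump column with the sprung lever, whose arm reaches towards the stand's -x; a small gauge at (65, -140), 80 mm high.
- post_seat (a point): Point on the post's axis at the height of its shoulder (60 mm above the table), axes parallel to the stand's. The shoulder is a flat disc 60 mm across. On it: a spigot 32 mm across, 22 mm tall, and through that a 6 mm cross pin along the stand's x, sticking out on both sides to 22 mm from the axis.
- collar_center (a point): Centre, half-way up, of the loose aluminium collar, z up; 48 mm tall, about 140 g. Upper 22 mm: a solid knurled round head 56 mm across. Lower 26 mm: a skirt 53 mm across, hollow, with two opposite keyways hidden inside. At the start it sits upright over the spigot, skirt on the cross pin: this point is 36 mm above post_seat. Fully home, skirt on the shoulder, it is 24 mm above it.
- pump_lever (a joint): Angle of the sprung pump lever: 0 at the top, where it rests, growing as it is pulled down, to 0.785 rad at the bottom stop (full stroke). Its spring pushes back with about 5 N at the handle at the top and 12 N at the bottom; let go, it flies up.
- lever_grip (a point): Middle of the pump handle's black round grip, 22 mm thick and 85 mm long, lying level along the stand's y, free on both sides and at its +y end; the lever arm joins it 54 mm towards -y. It moves with the lever: at rest about 217 mm above the table; at the full stroke about 103 mm.
- lever_pivot (a point): The point of the lever's level hinge axis (along the stand's y) in the plane of lever_grip, 142 mm above the table; fixed. lever_grip is 150 mm from it towards the stand's -x, 0.52 rad above level at rest, 0.265 rad below level at full stroke.
- tube_rack: Bystander: white foam tube rack 110 x 85 x 45 mm, origin at the centre of its underside. Leave alone.
- buffer_bottle: Bystander: white bottle 52 mm across, 110 mm tall, origin at the centre of its underside. Leave alone.
- cassette: Bystander: flat white test cassette 70 x 22 x 6 mm, origin at the centre of its underside. Leave alone.
- collar_grip (a point): Middle of the collar's knurled head, on its axis, 13 mm above collar_center: grip here from above, on any diameter (56 mm). The keyways are not marked, and its axes do not point at them: turn by feel. A clockwise turn (from above) of 0.3 to 1.25 rad from the start brings them over the pin.
- pin_top (a point): Point on the post's axis at the height of the cross pin's top, 12 mm above post_seat. The keyways are wide: within about 0.13 rad of the right angle a push takes the collar down 12 mm to the shoulder; elsewhere a push meets the rigid pin here.
- plunger_top (a point): Top of a white sprung plunger 22 mm across on the spigot, hidden under the collar. As the collar goes down it pushes back with 2 N at first, 7 N at home, and lifts the collar again if it is let go.

How it is judged:
By the outcome, as a careful person would: the job done as asked, in the order asked, and still so for the second after the job is handed in, while the arm keeps its last pose, push and grip.
It also fails if it takes over 51 s, if anything falls off the work surface, if the arm or the gripper's body presses on something with over 40 N, if the wrist force passes 120 N, or if a joint passes its speed limit or range.

## Working session

There is one attempt and no reset: what is moved stays moved. The work goes in short steps, each a Python script; the robot and the scene stay as the last script left them, time stands still between calls to the robot, and variables do not carry over. Pictures are saved under pics/ and viewed, and the job is handed in when it is done.

```bash
mkdir -p pics; ls; python3 - <<'E'
from rig import *
import cv2,numpy as np
np.set_printoptions(precision=4,suppress=True)
print(sense())
for n in ["scene","top","wrist"]:
    p,d=camera(n); cv2.imwrite(f"pics/{n}0.png",p[:,:,::-1]); np.savez(f"pics/{n}0.npz",p=p,d=d)
    print(n,camera_params(n))
print(sense()["time_s"])
E
```

```text
pics
{'time_s': 0.0, 'joint_pos': array([-1.2429,  0.4694, -0.0486,  1.5337,  0.0241,  1.141 , -0.0823]), 'qd': array([-0.0011,  0.0004, -0.0014, -0.002 ,  0.0008, -0.0008, -0.0003]), 'joint_efforts': array([  0.0003, -51.0318,  -0.0465, -23.7713,   0.0107,   0.0076,
        -0.    ]), 'position': array([0.2355, 0.6319, 0.2281]), 'tcp_rot': array([[-0.0006, -0.937 ,  0.3492],
       [-0.0019,  0.3492,  0.937 ],
       [-1.    , -0.0001, -0.002 ]]), 'wrist_force': array([0.1008, 0.5761, 0.0299]), 'ft_torque': array([-0.0314, -0.0234, -0.0153]), 'finger_gap': 0.08559386814195784}
scene {'K': array([[387.0868,   0.    , 252.6112],
       [  0.    , 387.0868, 192.2052],
       [  0.    ,   0.    ,   1.    ]]), 'dist': array([0.0164, 0.    , 0.    , 0.    , 0.    ]), 'position': array([ 1.0087, -0.2259,  0.9981]), 'rotation': array([[ 0.4332,  0.766 , -0.4749],
       [ 0.9012, -0.3612,  0.2396],
       [ 0.012 , -0.5318, -0.8468]])}
top {'K': array([[351.6725,   0.    , 257.9524],
       [  0.    , 351.6725, 190.9626],
       [  0.    ,   0.    ,   1.    ]]), 'dist': array([-0.0847,  0.    ,  0.    ,  0.    ,  0.    ]), 'position': array([0.3056, 0.0036, 1.332 ]), 'rotation': array([[-0.0998, -0.9745,  0.201 ],
       [-0.995 ,  0.0972, -0.0228],
       [ 0.0027, -0.2022, -0.9793]])}
wrist {'K': array([[272.8872,   0.    , 252.661 ],
       [  0.    , 272.8872, 189.9995],
       [  0.    ,   0.    ,   1.    ]]), 'dist': array([-0.0491,  0.    ,  0.    ,  0.    ,  0.    ]), 'tool_from_camera': array([[ 0.0003, -0.2647,  0.9643, -0.1431],
       [-0.0002, -0.9643, -0.2647,  0.0665],
       [ 1.    , -0.0002, -0.0003, -0.0008],
       [ 0.    ,  0.    ,  0.    ,  1.    ]])}
0.15
```

View pics/scene0.png

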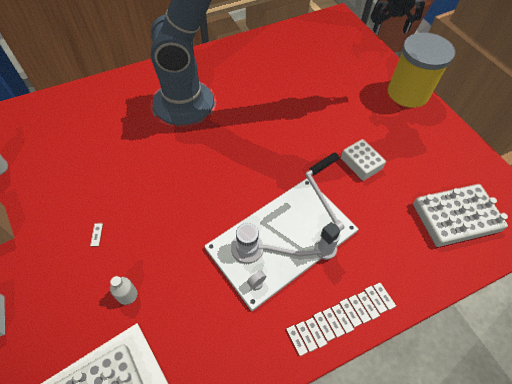

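View pics/top0.png

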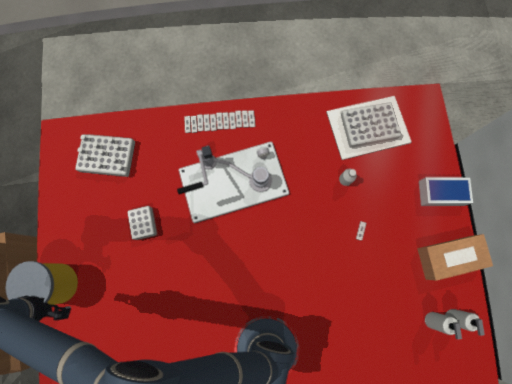

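```bash
cat > h.py <<'E'
import numpy as np,cv2
np.set_printoptions(precision=4,suppress=True)
def cloud(d,c,R=None,t=None):
    h,w=d.shape; u,v=np.meshgrid(np.arange(w),np.arange(h))
    q=cv2.undistortPoints(np.stack([u.ravel(),v.ravel()],1).astype(np.float64)[:,None],c["K"],c["dist"])[:,0]
    P=np.c_[q,np.ones(len(q))]*d.reshape(-1,1)
    R=c["rotation"] if R is None else R; t=c["position"] if t is None else t
    return (P@R.T+t).reshape(h,w,3)
E
python3 - <<'E'
from h import *
from rig import camera_params
for n in ["scene","top"]:
    z=np.load(f"pics/{n}0.npz"); p=z["p"].astype(int); d=z["d"]; W=cloud(d,camera_params(n)); ok=d>0
    box=(W[...,0]>.4)&(W[...,0]<.95)&(W[...,1]>-.2)&(W[...,1]<.4)&ok
    red=(p[...,0]>p[...,1]+50)
    print(n,"table z",np.median(W[box&red][:,2]))
    m=box&(W[...,2]>.012)&(W[...,2]<.028)&~red
    mm=m.astype(np.uint8); k,l,s,c=cv2.connectedComponentsWithStats(mm); i=1+np.argmax(s[1:,4]); m=l==i
    P=W[m]; r=cv2.minAreaRect((P[:,:2]*1000).astype(np.float32)); print("plate",len(P),np.median(P[:,2]),r, cv2.boxPoints(r))
    m=box&(W[...,2]>.112)&(W[...,2]<.128); P=W[m]; 
    k,l,s,c=cv2.connectedComponentsWithStats(m.astype(np.uint8)); 
    for i in range(1,k):
        if s[i,4]>15: Q=W[l==i]; print("z.12 comp",s[i],c[i],np.median(Q,0),cv2.minEnclosingCircle((Q[:,:2]*1000).astype(np.float32)))
    m=box&(p.max(-1)<60)&(W[...,2]>.17)&(W[...,2]<.26)
    k,l,s,c=cv2.connectedComponentsWithStats(m.astype(np.uint8))
    for i in range(1,k):
        if s[i,4]>15: Q=W[l==i]; print("black",s[i],c[i],Q.mean(0),np.percentile(Q,[2,98],axis=0),cv2.minAreaRect((Q[:,:2]*1000).astype(np.float32)))
E
```

```text
scene table z -0.0012693101683893815
plate 7166 0.01845410047114876 ((636.1170654296875, 61.10057067871094), (239.48324584960938, 376.395751953125), 11.399736404418945) [[ 481.5399  221.9184]
 [ 555.9355 -147.0518]
 [ 790.6942  -99.7173]
 [ 716.2986  269.253 ]]
z.12 comp [236 223  23  22 380] [246.8263 233.2474] [ 0.6189 -0.0432  0.1186] ((617.0072631835938, -42.41761016845703), 29.30691909790039)
z.12 comp [320 232  20  12  64] [329.     238.9375] [0.7254 0.1282 0.1174] ((713.0789794921875, 143.021728515625), 24.15595817565918)
black [310 153  29  22 233] [324.1974 163.0429] [0.5728 0.1916 0.2232] [[0.5582 0.1538 0.216 ]
 [0.5862 0.2316 0.2275]] ((571.0346069335938, 192.87847900390625), (20.614212036132812, 84.51441955566406), 12.053021430969238)
top table z 0.000978348646500482
plate 4000 0.021045026064555716 ((624.1183471679688, 64.6348876953125), (217.4949951171875, 377.7413330078125), 11.695110321044922) [[ 479.3436  227.5411]
 [ 555.9132 -142.3584]
 [ 768.8931  -98.2713]
 [ 692.3235  271.6281]]
z.12 comp [203 155  10   6  28] [206.3214 158.2857] [0.6914 0.1492 0.1173] ((697.4976806640625, 145.57254028320312), 18.09165382385254)
z.12 comp [252 166  16  16 198] [259.7929 173.7071] [ 0.6157 -0.0373  0.1212] ((616.2622680664062, -37.854454040527344), 28.84198760986328)
black [178 183  25  11 118] [189.4153 187.7373] [0.5649 0.1967 0.2269] [[0.554  0.1581 0.2199]
 [0.577  0.2334 0.2308]] ((566.108642578125, 195.4678955078125), (14.568403244018555, 79.9998779296875), 11.858197212219238)
```

```bash
cat >> h.py <<'E'
from scipy.spatial.transform import Rotation as Ro
YAW=0.203
def S(yaw=None): return Ro.from_euler('z',YAW if yaw is None else yaw).as_matrix()
# tool rot for tilt th about stand y, sgn: tool z=+/-stand x
def TR(th,sgn=1,yaw=None):
    s=S(yaw); x=-s[:,2]; z=sgn*s[:,0]; y=np.cross(z,x)
    B=np.c_[x,y,z]
    return s@Ro.from_euler('y',th).as_matrix()@s.T@B
E
python3 - <<'E'
from h import *
from rig import *
g=np.array([.5695,.1942,.217]); col=np.array([.616,-.040,.109])
s=S()
piv=g+s@np.array([.150*np.cos(.52),0,0]); piv[2]=.142
for sgn in (1,-1):
  for a0 in (.0,.2,.39,.6):
    out=[]
    for L in np.linspace(0,.785,6):
      phi=.52-L
      p=piv+s@np.array([-.15*np.cos(phi),0,.15*np.sin(phi)])
      R=TR(a0-L,sgn); q=inverse_kinematics(p-.006*R[:,0],R)
      out.append(None if q is None else q)
    R=TR(a0,sgn); q=inverse_kinematics(g-.1*R[:,0],R)
    print(sgn,a0,"pre",q,[o is not None for o in out]); 
    for o in (out[0],out[-1]): print("   ",o)
for y in np.arange(0,6.3,.4):
    R=TR(0,1,y); q=inverse_kinematics(col+[0,0,.006],R); print(y,q)
E
```

```text
1 0.0 pre [-0.6934  0.2918  0.3816  1.6167 -0.113   1.2549 -0.0883] [True, True, True, True, True, True]
    [-0.686   0.3653  0.3772  1.7412 -0.1511  1.0636 -0.0548]
    [ 0.4185  0.6698 -1.1741  2.3602  2.0856  0.8634 -2.0884]
1 0.2 pre [-0.5917  0.438   0.3212  1.4256 -0.151   1.5001 -0.0565] [True, True, True, True, True, True]
    [-0.6001  0.4687  0.3139  1.5933 -0.1659  1.3042 -0.0409]
    [ 0.3249  0.5086 -0.9902  2.2414  1.6389  0.5663 -1.7353]
1 0.39 pre [-0.5179  0.581   0.274   1.2449 -0.1718  1.7252 -0.0473] [True, True, True, True, True, True]
    [-0.5396  0.5735  0.2703  1.4581 -0.1756  1.5215 -0.0354]
    [-0.7004  0.3378  0.2952  2.1658 -0.0234  0.2664 -0.2154]
1 0.6 pre [-0.4574  0.7431  0.2334  1.0475 -0.19    1.9665 -0.0514] [True, True, True, True, True, True]
    [-0.4894  0.6927  0.2338  1.3174 -0.1847  1.7496 -0.0354]
    [-0.6984  0.3978  0.3435  2.0166 -0.1784  0.5726 -0.0472]
-1 0.0 pre [ 0.3939  0.5274 -1.1735  1.5546  0.4914  1.3891  2.5234] [True, True, True, True, True, True]
    [ 0.3893  0.6308 -1.1755  1.6793  0.6104  1.2522  2.4244]
    [-0.3201  0
[... 1050 characters left out ...]
1465  0.863   2.1265]
2.4000000000000004 [-0.0789  0.4909  0.102   1.7925 -0.0633  0.8613  2.4524]
2.8000000000000003 [ 0.7555  0.8204 -1.1818  1.743   0.8257  1.17    2.1258]
3.2 [-0.7226  0.7621  1.1089  1.8287 -0.7831  1.0678 -2.3904]
3.6 [-0.7226  0.7621  1.1089  1.8287 -0.7831  1.0678 -1.9904]
4.0 [-0.7226  0.7621  1.1089  1.8287 -0.7831  1.0678 -1.5904]
4.4 [-0.5618  0.6103  0.8009  1.8209 -0.5344  0.9406 -1.4077]
4.800000000000001 [-0.4939  0.5747  0.6917  1.8173 -0.4532  0.9138 -1.0804]
5.2 [-0.4757  0.5668  0.6637  1.8163 -0.433   0.908  -0.6986]
5.6000000000000005 [-0.4455  0.5549  0.6177  1.8146 -0.4003  0.8995 -0.3281]
6.0 [-0.4141  0.544   0.5708  1.8128 -0.3675  0.8919  0.0423]
```

```bash
python3 - <<'E'
from h import *
from rig import *
g=np.array([.5695,.1942,.217]); R=TR(.5)
movep(g-.11*R[:,0],R)
s=sense(); p,d=camera("wrist"); c=camera_params("wrist")
T=c["tool_from_camera"]; A=s["tcp_rot"]
W=cloud(d,c,A@T[:3,:3],A@T[:3,3]+s["position"])
cv2.imwrite("pics/w1.png",p[:,:,::-1]); np.savez("pics/w1.npz",p=p,d=d,W=W)
print(s["time_s"],s["position"],s["wrist_force"])
q=p.astype(int)
m=(q.max(-1)<70)&(W[...,2]>.18)&(W[...,2]<.25)&(d>0)&(abs(W[...,0]-g[0])<.06)&(abs(W[...,1]-g[1])<.08)
k,l,st,ce=cv2.connectedComponentsWithStats(m.astype(np.uint8))
for i in range(1,k):
    if st[i,4]>100:
        Q=W[l==i]; print(st[i],ce[i],Q.mean(0),np.percentile(Q,[1,99],axis=0),cv2.minAreaRect((Q[:,:2]*1000).astype(np.float32)))
E
```

```text
2.2583 [0.6204 0.2068 0.3135] [ 0.0799  0.2932 -0.0015]
[ 242  142   22   89 1871] [252.334  185.2389] [0.5717 0.1991 0.2226] [[0.5564 0.1566 0.2117]
 [0.5851 0.2373 0.2268]] ((570.7456665039062, 194.81494140625), (18.317546844482422, 86.63639831542969), 10.780999183654785)
```

View pics/w1.png

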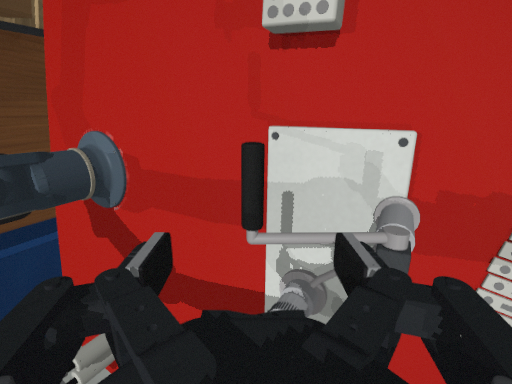

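```bash
python3 - <<'E'
from h import *
from rig import *
g=np.array([.569,.195,.217]); R=TR(.5)
print(move_l(g-.006*R[:,0],R,feed=.12,until_force=6)); s=sense(); print(s["time_s"],s["position"],s["wrist_force"])
command_gripper(0.0,45); s=sense(); print(s["time_s"],s["finger_gap"],s["position"],s["position"]-(g-.006*R[:,0]),s["wrist_force"]@R,s["ft_torque"]@R)
p,d=camera("wrist"); cv2.imwrite("pics/w2.png",p[:,:,::-1])
p,d=camera("scene"); cv2.imwrite("pics/s2.png",cv2.resize(p[100:300,180:440,::-1],None,fx=3,fy=3))
E
```

```text
False
3.325 [0.5725 0.1958 0.2229] [0.9478 0.4219 0.2378]
4.0917 4.166659942524633e-06 [0.5721 0.1956 0.2229] [0.0003 0.     0.0006] [-2.5564 -0.0927 -1.7273] [ 0.0277 -0.1692  0.0449]
```

View pics/w2.png

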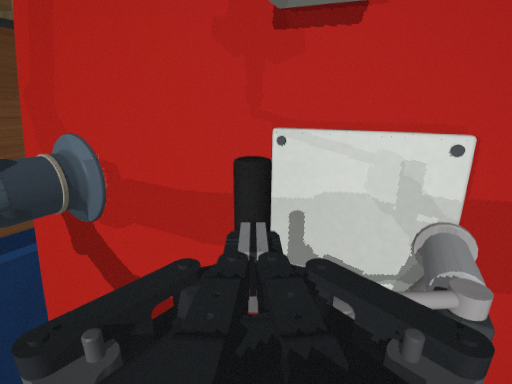

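View pics/s2.png

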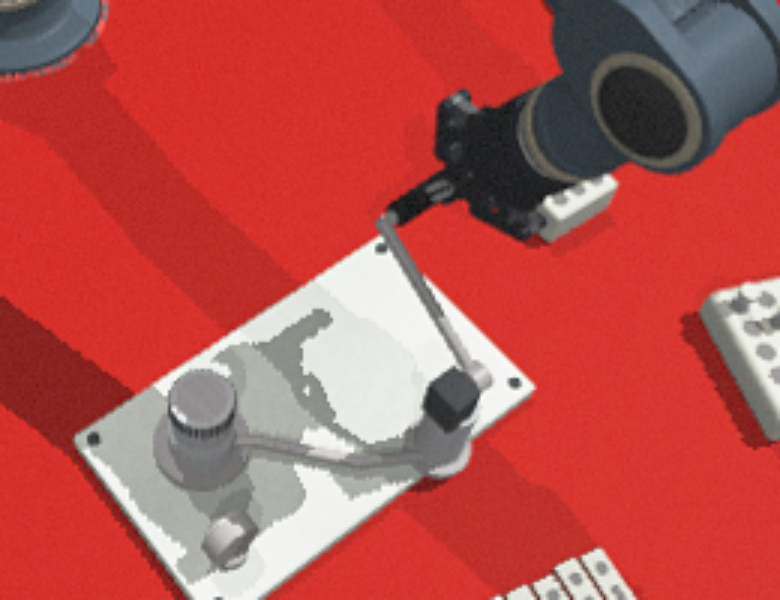

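```bash
python3 - <<'E'
from h import *
from rig import *
R=TR(.5)
s=sense(); p,d=camera("wrist"); c=camera_params("wrist")
T=c["tool_from_camera"]; A=s["tcp_rot"]; c2=dict(c)
C=cloud(d,c,T[:3,:3],T[:3,3])
for v in range(155,262,5): print(v,C[v,[225,238,252,265]].round(4).tolist())
for n in("w1",):
  z=np.load("pics/w1.npz"); W=z["W"]; 
  g=np.array([.569,.195,.217])
  for v in range(140,240,10): print(v,((W[v,[244,248,252,256,260]]-g)@S()*1000).round(1).tolist())
p,d=camera("scene"); W=cloud(d,camera_params("scene"))
g=np.array([.569,.195,.217]);
E
```

```text
155 [[0.2771, 0.0066, -0.0423], [0.2655, 0.0082, -0.0216], [0.2565, 0.0095, -0.0005], [0.2448, 0.0111, 0.0181]]
160 [[0.2777, -0.0013, -0.0426], [0.0045, 0.0425, -0.0073], [0.0036, 0.0426, 0.0004], [0.0051, 0.0424, 0.0075]]
165 [[0.277, -0.0091, -0.0427], [0.003, 0.04, -0.0072], [-0.0002, 0.0405, 0.0004], [0.0024, 0.0401, 0.0074]]
170 [[0.2788, -0.0174, -0.0431], [0.0024, 0.0373, -0.0072], [-0.001, 0.038, 0.0004], [0.0019, 0.0374, 0.0074]]
175 [[0.2796, -0.0256, -0.0434], [0.0028, 0.0345, -0.0073], [-0.0004, 0.0352, 0.0004], [0.002, 0.0346, 0.0075]]
180 [[0.2786, -0.0335, -0.0435], [0.0034, 0.0315, -0.0074], [-0.0007, 0.0325, 0.0004], [0.0031, 0.0316, 0.0076]]
185 [[0.278, -0.0415, -0.0437], [0.0024, 0.0289, -0.0073], [0.0001, 0.0295, 0.0004], [0.0029, 0.0288, 0.0076]]
190 [[0.2806, -0.0505, -0.0442], [0.0037, 0.0257, -0.0075], [-0.0, 0.0267, 0.0004], [0.0029, 0.0259, 0.0076]]
195 [[0.2795, -0.0586, -0.0443], [0.0036, 0.0228, -0.0075], [0.0001, 0.0238, 0.0004], [0.0023, 0.0232, 0.0076]]
200 [[0.2794, -0.067, -0.0445], [0.0035, 0.0199, -0.0075], [-0.0004, 0.0212, 0.0004], [0.0027, 0.0
[... 1691 characters left out ...]
70 [[-3.9, 18.2, 8.3], [0.8, 18.8, 9.1], [4.4, 19.0, 8.1], [6.6, 18.6, 4.5], [9.8, 18.6, 2.6]]
180 [[-4.0, 8.7, 8.2], [0.2, 9.2, 8.1], [4.0, 9.5, 7.3], [6.9, 9.3, 4.9], [8.8, 8.6, 0.5]]
190 [[-4.2, -1.0, 8.0], [0.6, -0.2, 8.7], [4.1, -0.0, 7.5], [6.9, -0.3, 4.7], [9.0, -1.0, 0.6]]
200 [[-4.2, -10.9, 8.1], [0.4, -10.1, 8.5], [3.4, -10.3, 6.2], [6.8, -10.2, 4.4], [9.3, -10.8, 1.0]]
210 [[-4.3, -21.1, 8.0], [-0.0, -20.4, 7.7], [4.0, -19.9, 7.2], [7.0, -20.1, 4.6], [9.3, -20.9, 0.8]]
220 [[-4.1, -31.2, 8.5], [0.2, -30.5, 8.1], [4.6, -29.6, 8.2], [7.1, -30.3, 4.7], [9.4, -31.3, 0.7]]
230 [[-138.6, -157.9, -218.8], [-2.0, -42.9, 4.3], [3.5, -40.9, 6.2], [5.1, -42.7, 0.7], [-101.8, -149.7, -218.0]]
```

```bash
python3 - <<'E'
from h import *
from rig import *
p=cv2.imread("pics/w2.png"); cv2.imwrite("pics/w2z.png",cv2.resize(p[140:330,150:350],None,fx=3.9,fy=3.1,interpolation=cv2.INTER_CUBIC))
p,d=camera("scene"); W=cloud(d,camera_params("scene")); q=p.astype(int)
cv2.imwrite("pics/s3z.png",cv2.resize(p[130:210,280:390,::-1],None,fx=7,fy=7,interpolation=cv2.INTER_CUBIC))
s=sense(); print(s["time_s"],s["finger_gap"],s["wrist_force"])
C=(W-s["position"])@s["tcp_rot"]
for v in range(155,185,3): print(v,[(u,C[v,u].round(3).tolist()) for u in range(306,334,5)])
E
```

```text
4.3417 0.00018388621922904575 [0.13   0.9864 3.8707]
155 [(306, [0.272, 0.114, -0.032]), (311, [0.267, 0.127, -0.023]), (316, [0.262, 0.14, -0.015]), (321, [0.252, 0.15, -0.007]), (326, [0.253, 0.166, 0.002]), (331, [-0.072, -0.02, -0.013])]
158 [(306, [0.268, 0.107, -0.024]), (311, [0.262, 0.119, -0.015]), (316, [0.262, 0.134, -0.007]), (321, [0.256, 0.146, 0.002]), (326, [-0.029, -0.009, -0.01]), (331, [-0.059, -0.016, -0.006])]
161 [(306, [0.265, 0.099, -0.016]), (311, [0.26, 0.112, -0.007]), (316, [0.255, 0.125, 0.001]), (321, [0.003, -0.007, -0.009]), (326, [-0.029, -0.014, -0.004]), (331, [-0.845, -0.501, -0.071])]
164 [(306, [0.262, 0.092, -0.008]), (311, [0.256, 0.104, 0.0]), (316, [0.004, -0.022, -0.009]), (321, [0.0, -0.013, -0.003]), (326, [-0.022, -0.014, 0.002]), (331, [-0.045, -0.016, 0.007])]
167 [(306, [0.255, 0.082, -0.0]), (311, [0.007, -0.037, -0.009]), (316, [0.001, -0.029, -0.003]), (321, [-0.002, -0.019, 0.003]), (326, [-0.007, -0.01, 0.01]), (331, [-0.026, -0.009, 0.015])]
170 [(306, [0.248, 0.073, 0.007]), (311, [0.003, -0.044, -0.004]), (316, [0.0, -0.034, 0.003]), (321, [0.007, -0.018, 0.011]), (326, [0.235, 0.127, 0.041]), (331, [0.229, 0.139, 0.049])]
173 [(306, [0.006, -0.058, -0.004]), (311, [0.004, -0.048, 0.003]), (316, [0.008, -0.033, 0.01]), (321, [0.233, 0.105, 0.04]), (326, [0.228, 0.117, 0.048]), (331, [0.225, 0.131, 0.057])]
176 [(306, [0.006, -0.062, 0.002]), (311, [0.236, 0.071, 0.031]), (316, [0.236, 0.086, 0.039]), (321, [0.228, 0.097, 0.047]), (326, [0.226, 0.111, 0.056]), (331, [0.221, 0.123, 0.064])]
179 [(306, [0.214, 0.039, 0.028]), (311, [0.004, -0.056, 0.015]), (316, [0.23, 0.077, 0.047]), (321, [0.228, 0.091, 0.055]), (326, [0.222, 0.103, 0.063]), (331, [0.215, 0.114, 0.071])]
182 [(306, [0.211, 0.032, 0.035]), (311, [0.005, -0.06, 0.021]), (316, [0.229, 0.071, 0.054]), (321, [0.22, 0.081, 0.062]), (326, [0.218, 0.095, 0.071]), (331, [0.215, 0.108, 0.079])]
```

View pics/w2z.png

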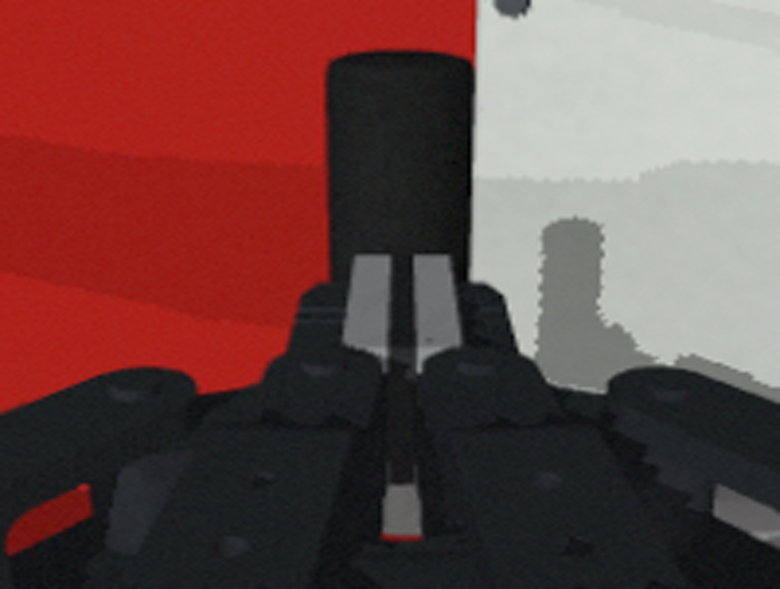

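View pics/s3z.png

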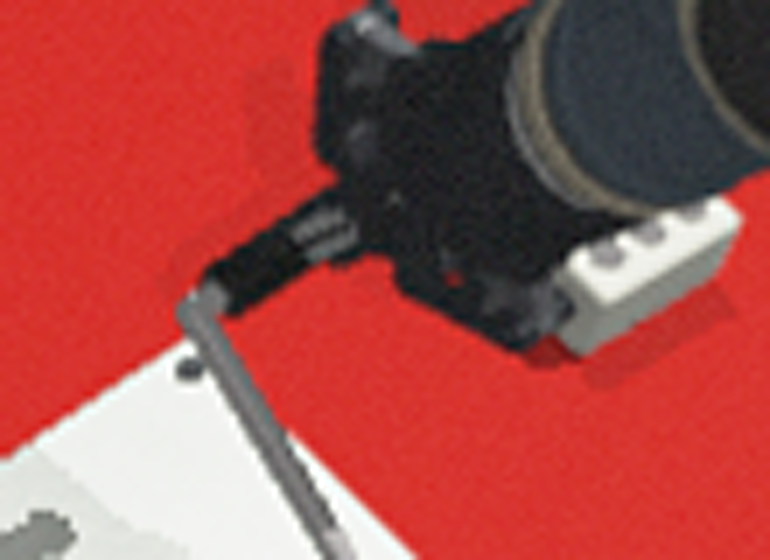

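```bash
python3 - <<'E'
from h import *
from rig import *
z=np.load("pics/w1.npz"); c=camera_params("wrist"); T=c["tool_from_camera"]; C=cloud(z["d"],c,T[:3,:3],T[:3,3])
for v in range(232,262,4): print(v,[(u,C[v,u].round(4).tolist()) for u in range(150,175,4)],[(u,C[v,u].round(4).tolist()) for u in range(336,356,6)])
s=sense(); q=s["joint_pos"]; print(s["position"], s["tcp_rot"][:,0])
m=(C[...,0]>-.06)&(C[...,0]<.06)&(abs(C[...,1])<.05)&(z["d"]>0)&(abs(C[...,2])>.03)
print(np.percentile(C[m],[0,1,50,99,100],axis=0))
E
```

```text
232 [(150, [0.505, -0.2254, -0.2664]), (154, [0.4973, -0.2219, -0.2528]), (158, [-0.0178, 0.0097, -0.0468]), (162, [-0.0194, 0.0105, -0.0442]), (166, [-0.0199, 0.0107, -0.042]), (170, [0.4689, -0.2089, -0.2019]), (174, [0.4621, -0.2058, -0.1899])] [(336, [0.1154, -0.05, 0.0867]), (342, [-0.018, 0.0099, 0.0455]), (348, [-0.0193, 0.0105, 0.048]), (354, [0.1144, -0.0497, 0.1052])]
236 [(150, [0.5043, -0.2364, -0.2673]), (154, [-0.0234, 0.0102, -0.0468]), (158, [-0.0234, 0.0101, -0.0449]), (162, [-0.0237, 0.0103, -0.0428]), (166, [-0.0218, 0.0094, -0.0415]), (170, [-0.016, 0.0067, -0.0415]), (174, [0.4647, -0.2176, -0.1916])] [(336, [-0.015, 0.0063, 0.0437]), (342, [-0.0221, 0.0096, 0.0443]), (348, [-0.0238, 0.0104, 0.0465]), (354, [-0.0224, 0.0097, 0.05])]
240 [(150, [-0.0279, 0.0102, -0.0471]), (154, [-0.0267, 0.0096, -0.0457]), (158, [-0.0271, 0.0098, -0.0436]), (162, [-0.0266, 0.0096, -0.0419]), (166, [-0.0218, 0.0073, -0.0417]), (170, [-0.0164, 0.0047, -0.0415]), (174, [0.4629, -0.2274, -0.1919])] [(336, [-0.0154, 0.0043, 0.0437]), (342, [-0.0248, 0.0088, 0.0435]), (348, [-0.0279, 0
[... 1463 characters left out ...]
177, -0.0037, 0.0438]), (342, [-0.0277, 0.0018, 0.0432]), (348, [-0.0347, 0.0057, 0.0434]), (354, [-0.0413, 0.0094, 0.0433])]
260 [(150, [-0.0425, 0.0081, -0.0421]), (154, [-0.0393, 0.0063, -0.0417]), (158, [-0.0351, 0.0039, -0.0416]), (162, [-0.029, 0.0004, -0.0421]), (166, [-0.0241, -0.0024, -0.0419]), (170, [-0.0182, -0.0058, -0.0419]), (174, [0.4675, -0.2849, -0.1979])] [(336, [-0.0201, -0.0046, 0.0431]), (342, [-0.0274, -0.0005, 0.0435]), (348, [-0.0349, 0.0038, 0.0435]), (354, [-0.0412, 0.0074, 0.0436])]
[0.5718 0.1956 0.2224] [-0.4695 -0.0966 -0.8776]
[[-0.06   -0.0123 -0.0692]
 [-0.0598 -0.0112 -0.0622]
 [-0.0392  0.0063 -0.0412]
 [-0.0152  0.0126  0.0634]
 [-0.0133  0.0133  0.0709]]
```

```bash
python3 - <<'E'
from h import *
from rig import *
R=TR(.5); g=np.array([.569,.195,.217])
move_l(g-.018*R[:,0],R,feed=.03)
s=sense(); print(s["wrist_force"]@R)
p,d=camera("wrist"); c=camera_params("wrist"); T=c["tool_from_camera"]; C=cloud(d,c,T[:3,:3],T[:3,3])
cv2.imwrite("pics/w3.png",p[:,:,::-1])
Q=p.astype(int).max(-1)
for v in range(160,232,8): print(v,[(u,C[v,u].round(4).tolist()) for u in (240,246,252,258,264)])
command_gripper(.085); s=sense(); print(s["time_s"],s["position"],s["finger_gap"])
E
```

```text
[-0.2719 -0.6124  0.697 ]
160 [(240, [0.0121, 0.0413, -0.0065]), (246, [0.0105, 0.0415, -0.003]), (252, [0.0091, 0.0417, 0.0004]), (258, [0.0106, 0.0415, 0.0038]), (264, [0.0118, 0.0413, 0.0072])]
168 [(240, [0.011, 0.0368, -0.0065]), (246, [0.0088, 0.0372, -0.003]), (252, [0.0093, 0.0371, 0.0004]), (258, [0.0091, 0.0372, 0.0038]), (264, [0.013, 0.0364, 0.0073])]
176 [(240, [0.0122, 0.0318, -0.0066]), (246, [0.0092, 0.0325, -0.0031]), (252, [0.0093, 0.0325, 0.0004]), (258, [0.0093, 0.0325, 0.0038]), (264, [0.0121, 0.0319, 0.0073])]
184 [(240, [0.0121, 0.0271, -0.0067]), (246, [0.0101, 0.0275, -0.0031]), (252, [0.0093, 0.0278, 0.0004]), (258, [0.0103, 0.0275, 0.0038]), (264, [0.012, 0.0271, 0.0074])]
192 [(240, [0.0115, 0.0223, -0.0067]), (246, [0.0103, 0.0227, -0.0032]), (252, [0.0087, 0.0231, 0.0004]), (258, [0.0098, 0.0228, 0.0039]), (264, [0.013, 0.0219, 0.0075])]
200 [(240, [0.0126, 0.017, -0.0068]), (246, [0.0106, 0.0177, -0.0032]), (252, [0.0091, 0.0181, 0.0004]), (258, [0.0093, 0.0181, 0.0039]), (264, [0.0119, 0.0173, 0.0075])]
208 [(240, [0.0126, 0.012, -0.0069]), (246, [0.0094, 0.0131, -0.0032]), (252, [0.0092, 0.0132, 0.0004]), (258, [0.0108, 0.0126, 0.0039]), (264, [0.0124, 0.012, 0.0076])]
216 [(240, [0.0111, 0.0074, -0.0069]), (246, [0.0095, 0.008, -0.0032]), (252, [0.0086, 0.0083, 0.0003]), (258, [0.0105, 0.0076, 0.0039]), (264, [0.0124, 0.0069, 0.0076])]
224 [(240, [0.0113, 0.0021, -0.007]), (246, [-0.0082, 0.0102, -0.0028]), (252, [-0.0075, 0.0099, 0.0004]), (258, [-0.0087, 0.0104, 0.0036]), (264, [-0.0083, 0.0102, 0.0068])]
5.725 [0.5774 0.1968 0.2328] 0.08496154737582085
```

View pics/w3.png

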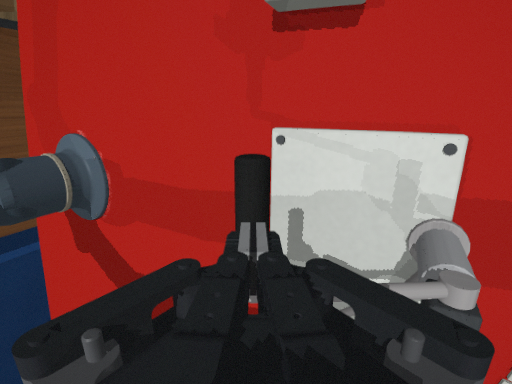

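```bash
cat >> h.py <<'E'
G0=np.array([.5678,.1948,.2152])   # grip axis at rest
OFF=.018
E
python3 - <<'E'
from h import *
from rig import *
R=TR(.5)
print(move_l(G0+OFF*R[:,0],R,feed=.08,until_force=4)); s=sense(); print(s["time_s"],s["position"],s["wrist_force"])
command_gripper(0.0,45); s=sense(); print(s["time_s"],s["finger_gap"],s["position"],(s["position"]-(G0+OFF*R[:,0]))@R,s["wrist_force"]@R,s["ft_torque"]@R)
p,d=camera("wrist"); cv2.imwrite("pics/w4.png",p[:,:,::-1])
E
```

```text
False
6.35 [0.5596 0.1931 0.1996] [ 0.183   0.5486 -0.1716]
6.95 0.020598368846764886 [0.5592 0.1931 0.1998] [-0.0003  0.     -0.0003] [-0.9105 -0.4433 -1.4152] [ 0.0916 -0.1428 -0.0341]
```

View pics/w4.png

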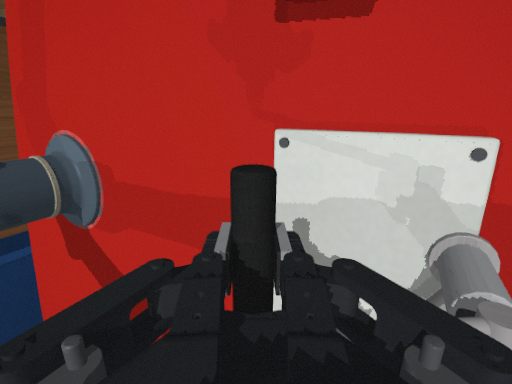

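```bash
cat >> h.py <<'E'
A0=.5
def lev(L):
    s=S(); piv=G0+s@np.array([.15*np.cos(.52),0,-.15*np.sin(.52)])
    f=.52-L; p=piv+s@np.array([-.15*np.cos(f),0,.15*np.sin(f)])
    R=TR(A0-L); return p+OFF*R[:,0],R
E
python3 - <<'E'
from h import *
from rig import *
for L in np.linspace(0,.785,7)[1:]:
    p,R=lev(L); move_l(p,R,feed=.07); s=sense()
    print(round(s["time_s"],2),round(L,3),"err",(s["position"]-p)@R,"F",s["wrist_force"]@R,"T",s["ft_torque"]@R,s["finger_gap"])
p,d=camera("wrist"); cv2.imwrite("pics/w5.png",p[:,:,::-1])
E
```

```text
7.43 0.131 err [-0.001   0.     -0.0001] F [-3.6891 -0.3261 -1.4918] T [ 0.0191 -0.0737 -0.0927] 0.021029310149439144
7.87 0.262 err [-0.0008  0.      0.0001] F [-5.8224 -0.2234 -2.0809] T [0.048  0.115  0.0036] 0.020431436020793264
8.3 0.392 err [-0.0009  0.      0.0003] F [-6.5811  1.0838 -1.4161] T [ 0.0603  0.2399 -0.0385] 0.020194582396623754
8.73 0.523 err [-0.0007  0.0001  0.0005] F [-8.1513 -0.1429 -1.2624] T [ 0.0421  0.4658 -0.0567] 0.020736807564401043
9.17 0.654 err [-0.0005  0.0001  0.0007] F [-10.0356   0.6539  -0.7713] T [ 0.0325  0.4515 -0.0544] 0.02031361744883432
9.6 0.785 err [-0.0003  0.0001  0.0008] F [-11.0208   0.2229   0.2146] T [ 0.0989  0.4819 -0.0772] 0.02038081271385441
```

View pics/w5.png

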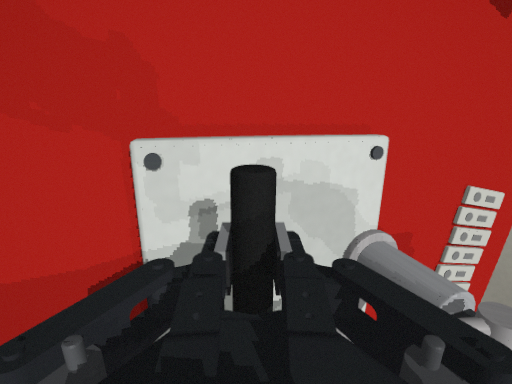

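```bash
python3 - <<'E'
from h import *
from rig import *
L=.785
for L in (.80,.815,.83,.845):
    p,R=lev(L); move_l(p,R,feed=.03); s=sense(); F=s["wrist_force"]@R
    print(round(s["time_s"],2),round(L,3),"err",(s["position"]-p)@R,"F",F,"T",s["ft_torque"]@R)
    if F[0]<-24: break
E
```

```text
9.9 0.8 err [-0.0014  0.0001  0.0009] F [-26.202   -0.313   -4.1265] T [ 0.0014  1.273  -0.1399]
```

```bash
python3 - <<'E'
from h import *
from rig import *
for L in list(np.linspace(.785,0,8))+[-.012,-.022]:
    p,R=lev(L); move_l(p,R,feed=.04 if L>=0 else .02); s=sense(); F=s["wrist_force"]@R
    print(round(s["time_s"],2),round(L,3),"err",(s["position"]-p)@R,"F",F,"T",s["ft_torque"]@R,s["finger_gap"])
    if F[0]>4: break
E
```

```text
10.15 0.785 err [-0.0004  0.      0.0009] F [-9.703  -0.3826 -1.8248] T [ 0.0194  0.4193 -0.0676] 0.020802493433816956
10.72 0.673 err [-0.0005  0.0001  0.0007] F [-9.1608  0.0178 -1.1901] T [0.03   0.5161 0.0234] 0.02041531230279558
11.3 0.561 err [-0.0006  0.0001  0.0005] F [-8.0066  0.1487 -0.9043] T [ 0.059   0.4621 -0.0123] 0.020416692775931226
11.88 0.449 err [-0.0006  0.0001  0.0004] F [-7.5995 -0.0969 -2.6276] T [-0.0053  0.3938 -0.0124] 0.02049403013163212
12.45 0.336 err [-0.0006  0.0001  0.0002] F [-5.9712  0.599  -2.9492] T [ 0.0463  0.2878 -0.0187] 0.0207970236745647
13.03 0.224 err [-0.0005  0.      0.    ] F [-5.5278  1.0048 -2.532 ] T [0.0325 0.1363 0.0338] 0.020488421997287072
13.6 0.112 err [-0.0004 -0.     -0.0002] F [-3.7654  0.8815 -2.5705] T [-0.0137  0.1072 -0.0181] 0.02065037452439495
14.18 0.0 err [-0.     -0.     -0.0003] F [-3.3825  0.6014 -4.2067] T [0.0918 0.0696 0.0356] 0.020202389037416207
14.43 -0.012 err [ 0.0012  0.     -0.0003] F [ 3.0252  0.4046 -2.7951] T [ 0.0419 -0.0567  0.0054] 0.02062477439636223
14.68 -0.022 err [ 0.0025 -0.     -0.0004] F [ 8.8821  0.2982 -2.5422] T [ 0.0316 -0.4962 -0.0023] 0.020326984910718125
```

```bash
python3 - <<'E'
from h import *
from rig import *
command_gripper(.085)
p,R=lev(0); move_l(p-.095*R[:,0],R,feed=.15)
movep([.6165,-.040,.25],TR(0,1,.8))
s=sense(); p,d=camera("wrist"); c=camera_params("wrist"); T=c["tool_from_camera"]; A=s["tcp_rot"]
W=cloud(d,c,A@T[:3,:3],A@T[:3,3]+s["position"]); cv2.imwrite("pics/w6.png",p[:,:,::-1]); np.savez("pics/w6.npz",p=p,d=d,W=W,pos=s["position"],A=A)
print(s["time_s"],s["position"],s["wrist_force"],s["joint_pos"])
m=(d>0)&(W[...,2]>.108)&(W[...,2]<.132)&(np.hypot(W[...,0]-.6165,W[...,1]+.04)<.05)
Q=W[m]; t=Q[Q[:,2]>np.percentile(Q[:,2],95)-.006]; print(len(t),t.mean(0),cv2.minEnclosingCircle((t[:,:2]*1000).astype(np.float32)))
p,d=camera("scene"); cv2.imwrite("pics/s6.png",cv2.resize(p[100:300,180:440,::-1],None,fx=3,fy=3))
E
```

```text
17.0417 [ 0.6166 -0.0383  0.2497] [ 0.7372  0.9133 -0.5166] [-0.1571  0.359   0.2012  1.6622 -0.079   1.1292  0.8666]
2215 [ 0.6148 -0.0396  0.1186] ((615.64794921875, -40.80500793457031), 28.74007225036621)
```

View pics/w6.png

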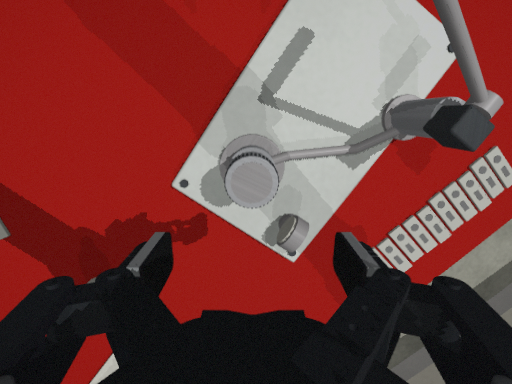

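View pics/s6.png

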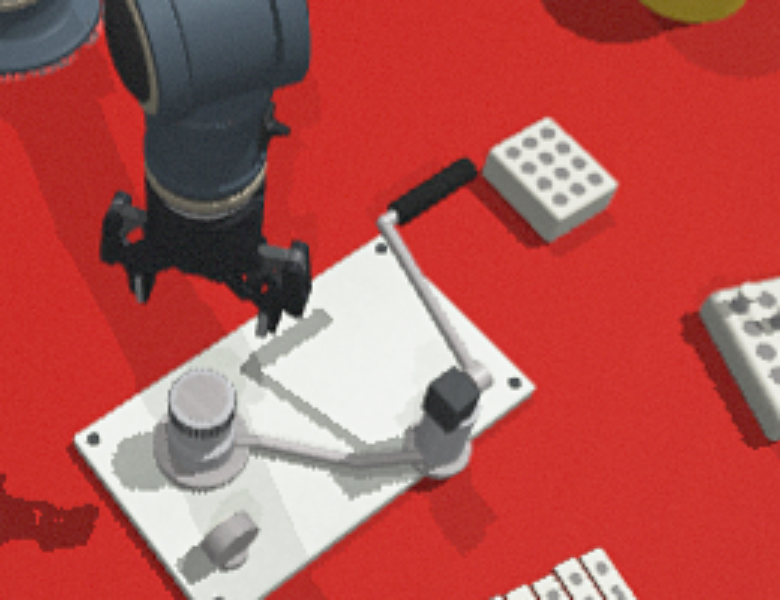

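```bash
python3 - <<'E'
from h import *
from rig import *
C=np.array([.6157,-.0400]); R=TR(0,1,.8)
move_l([*C,.15],R,feed=.15)
print(move_l([*C,.085],R,feed=.08,until_force=6)); s=sense(); print(s["time_s"],s["position"],s["wrist_force"])
command_gripper(0.0,50); s=sense(); print(s["time_s"],s["finger_gap"],s["position"],s["wrist_force"]@R,s["ft_torque"]@R)
p,d=camera("wrist"); cv2.imwrite("pics/w7.png",p[:,:,::-1])
E
```

```text
False
18.9167 [ 0.6162 -0.0401  0.0854] [-0.3059  0.2678  0.0038]
19.3 0.05491107699275425 [ 0.6163 -0.0399  0.0858] [-3.9802  0.9144  0.238 ] [-0.0155 -0.0106  0.015 ]
```

View pics/w7.png

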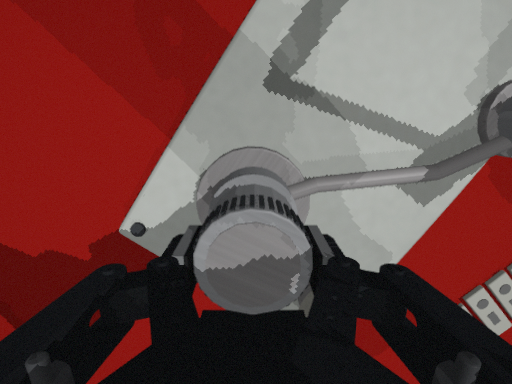

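```bash
python3 - <<'E'
from h import *
from rig import *
C=np.array([.6160,-.0400]); z0=.0858
for a in np.arange(.3,1.3,.15):
    R=TR(0,1,.8-a)
    move_l([*C,z0],R,feed=.03) if a>.31 else movep([*C,z0],R)
    s=sense(); w0=s["wrist_force"]
    st=move_l([*C,z0-.007],R,feed=.03,until_force=10); s=sense()
    print(round(s["time_s"],2),round(a,3),st,"z",s["position"],"F0",w0,"F",s["wrist_force"],"Tz",s["ft_torque"][2],s["finger_gap"])
    if not st or s["position"][2]<z0-.0045: print("DROP"); break
E
```

```text
19.91 0.3 True z [ 0.6161 -0.0401  0.0848] F0 [ 0.0185 -0.978   0.5932] F [-0.9074 -0.9873  7.0723] Tz -0.04544723433665472 0.054699405766473724
20.59 0.45 False z [ 0.616  -0.04    0.0788] F0 [ 0.2216 -0.7376 -0.3527] F [-0.9226 -0.1938  3.255 ] Tz 0.0623261910124142 0.05474915691570543
DROP
```

```bash
python3 - <<'E'
from h import *
from rig import *
C=np.array([.6160,-.0400]); R=TR(0,1,.35)
for z in (.0755,.0735,.0715,.0700,.0685):
    move_l([*C,z],R,feed=.02); s=sense()
    print(round(s["time_s"],2),z,s["position"],"F",s["wrist_force"],"T",s["ft_torque"])
    if s["wrist_force"][2]>20: break
p,d=camera("wrist"); cv2.imwrite("pics/w8.png",p[:,:,::-1])
p,d=camera("scene"); cv2.imwrite("pics/s8.png",cv2.resize(p[190:290,190:320,::-1],None,fx=6,fy=6,interpolation=cv2.INTER_CUBIC))
E
```

```text
20.91 0.0755 [ 0.616  -0.04    0.0756] F [-1.0141  0.4506  4.5333] T [0.1029 0.3163 0.0648]
21.16 0.0735 [ 0.616  -0.04    0.0741] F [-1.7025  0.2208  6.4732] T [0.1093 0.4737 0.0676]
21.41 0.0715 [ 0.6161 -0.04    0.0739] F [-6.5398  0.7074 19.5767] T [ 0.1864  1.5526 -0.0512]
21.66 0.07 [ 0.6161 -0.0399  0.0739] F [-9.3767  2.0215 28.1322] T [0.2336 2.2996 0.0494]
```

View pics/w8.png

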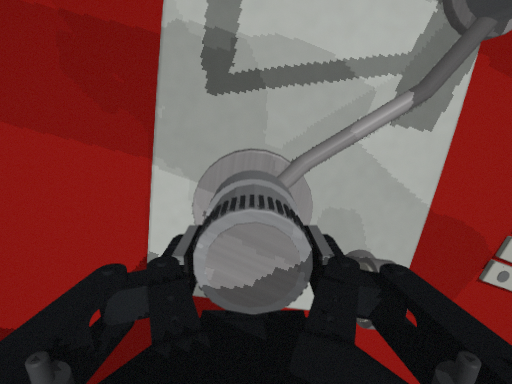

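View pics/s8.png

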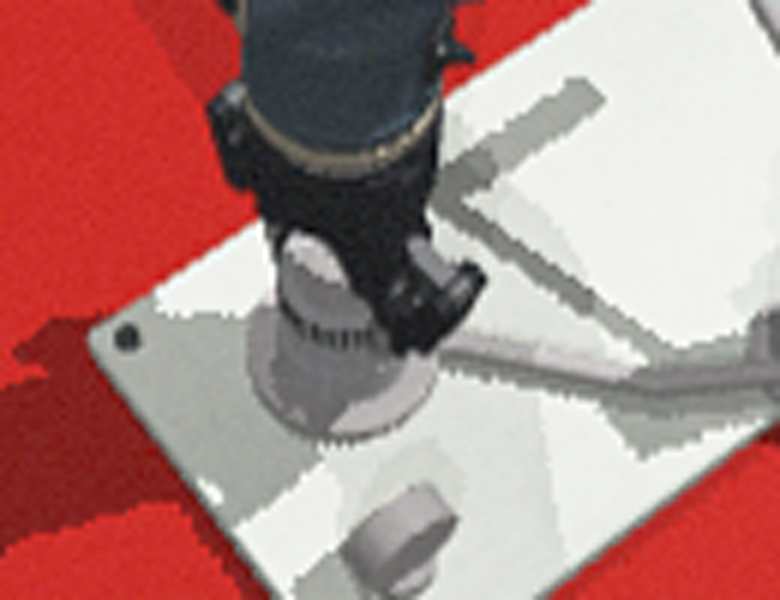

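```bash
python3 - <<'E'
from h import *
from rig import *
C=np.array([.6160,-.0400]); R=TR(0,1,.35)
move_l([*C,.0715],R,feed=.02); sleep(.3); s=sense()
p,d=camera("wrist"); c=camera_params("wrist"); T=c["tool_from_camera"]; A=s["tcp_rot"]
W=cloud(d,c,A@T[:3,:3],A@T[:3,3]+s["position"])
print(s["time_s"],s["position"],s["wrist_force"],s["finger_gap"]); t=W[235:295,220:285].reshape(-1,3); print("top z",np.median(t[:,2]),np.median(t,0), "shoulder",np.median(W[165:185,205:212].reshape(-1,3),0))
p2,d2=camera("scene"); W2=cloud(d2,camera_params("scene")); m=(np.hypot(W2[...,0]-.616,W2[...,1]+.04)<.02)&(W2[...,2]>.09)&(W2[...,2]<.125); print("scene top",m.sum(),np.median(W2[m][:,2]) if m.any() else None)
for _ in range(2):
    sleep(.5); s=sense(); print(s["position"],s["wrist_force"])
E
```

```text
22.3083 [ 0.6161 -0.0399  0.074 ] [-8.0089  1.6599 18.4019] 0.055023606384329696
top z 0.10716103689912593 [ 0.6153 -0.0392  0.1072] shoulder [ 0.5776 -0.0264  0.0301]
scene top 64 0.10732279361017633
[ 0.6161 -0.0399  0.074 ] [-6.7901  1.1182 18.7289]
[ 0.6161 -0.0399  0.074 ] [-6.4575  0.7678 18.7522]
```

Both cameras now put the collar top about 11–12 mm below where it started. The push is steady at about 19 N and the lever is at the top, so I'm handing in.

```bash
python3 - <<'E'
from rig import *
finish_job(); print(sense()["time_s"])
E
```

```text
the job is handed in; nothing more can be done
the job is handed in; nothing more can be done
```

The stand is ready and I handed the job in at about 23 s, with the gripper still holding the collar pushed home.

- **Pump handle:** I gripped it and pulled it down to the bottom stop, where the force jumped from about 11 to 26 N. I eased it back up at about 0.04 m/s and let go only once it was against the top stop, where the force reversed. A picture afterwards shows the lever at rest at the top.
- **Collar:** I gripped it and turned it clockwise. At 0.30 rad the push met the pin, and at 0.45 rad it went down. It then stopped hard about 11.9 mm lower, against the 12 mm expected. Both the wrist and scene cameras put its top at z ≈ 0.107 m, where 0.108 m is expected. The push held steady at about 19 N for the last second before I handed in.
- **Bystanders:** I went nowhere near the tube rack, bottle or cassette. I took no final picture to confirm they are where they were.

**Fingertip position:** the fingertips turned out to be about level with the reported TCP, not 25 mm ahead of it. Because of this my first try at the handle closed the fingers just above the bar and pressed it down about 2.5 mm. I backed off slowly with the lever following, corrected the offset and regripped before the real stroke.

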